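# Fit the keyed spindle into the polishing-lathe pulley and hold it home

## Robot

A 6-joint arm with a two-finger parallel gripper is mounted at the origin on a cart in front of the work surface, level with it; the furniture and walls round the work are solid. World frame = base frame: x ahead of the robot, y to its left, z up, the work surface at z = 0. Lengths are in mm, angles in rad, forces in N, time in s.
With the tool pointing down it reaches from about 300 to 775 mm from the base axis. Payload 14.6 kg.
Tool frame: the origin (TCP) lies between the finger pads; the fingertips stand 8 mm ahead of it and the grasp point (between the pads) lies 11 mm behind it; z points along the fingers, y is the direction in which the jaws open and shut (so a half turn about z gives the same grasp; the last joint's range is limited). The gripper opens to 94 mm and grips with 3 to 60 N. Pads are 16 mm wide; open, the fingers measure 119 mm over their backs; the gripper's body (75 mm by 177 mm) begins 78 mm behind the grasp point.
Start: joints at [1.261, 0.3, 1.521, -0, 1.321, -0.067], TCP at [132.23, 533.858, 213.446] pointing down, gripper open.
Joint ranges: [-3.03, 3.03], [-0.79, 2.21], [0.23, 2.52], [-1.04, 4.18], [0, 3.07], [-2.55, 2.55]. Speed limits (rad/s): [2.22, 2.22, 2.57, 3.14, 3.14, 3.14].

## Interface

Orientations are given as [roll, pitch, yaw] about the fixed x, y, z axes, in that order (R = Rz(yaw) Ry(pitch) Rx(roll)).
In Python, from cell import manip, cams, models gives the robot as it stands. The module is installed in compiled form; this text tells all that it offers.
- The arm moves only by the shell command python3 -m pendant 'ROWS' [OPENING] [FORCE]. ROWS is JSON, a list that holds one entry, the list of rows, each a list of 4 numbers: the shift along the tool's x, y, z in cm, then the turn about the tool's z in rad. In form: [[[x, y, z, roll], ...]]. A call has 1 to 5 rows; each row is the pose to reach, as a shift and turn from the pose commanded when the call began, along the tool's axes at that moment; what a row does not reach only later rows make up. A row lasts 1/10 s, in which the tool goes at most 50 mm and 8.59 degrees, less where a joint would pass 70% of its speed; a pose out of reach is approached as far as the arm can. A call with a gripper value outside its range is refused whole. OPENING is the opening, from -1 (shut) to 1 (fully open), so that 0 is half open, set as the call begins (- or left out, the last holds). The fingers move at their own pace and stop on an object; FORCE is the grip in N (left out, the last holds). Time passes only in rows, so rows that repeat a pose let the fingers close. It gives the time, the measured TCP pose, the force and the opening at its end, in the units of the state.
- manip.read_state(): the state, without advancing time (a new reading comes with each control period).
- cams.camera(name): name is "side" or "top" or "wrist"; returns a dict with "frame" (420x560x3 uint8, red, green, blue), "K" (3x3 intrinsics, pixels), "pose" (4x4, takes a point from camera to world coordinates). Camera axes: x right, y down, z forward; pixel columns grow to the right and rows downward; lengths in mm; the calibration is good to about 2 mm. A picture is of the moment at which its call begins. There is no depth.
- manip.sign_off(): hands the job in, once; it reports no verdict.
Trained networks look in the newest picture that a camera, given by its name, has taken for a name from the list of things; names that differ only in an ending like _2 or _b are one class to them, and where a whole thing is asked for, a point or a joint stands for the part that bears it (a point fixed in the world has none). Each returns a list of dicts, best first, with "score" (0 to 1); they miss things now and then, are a little off and sometimes report something else, mostly with a low value. They report only what shows in the picture. A call takes as long as a camera call.
- models.regions_of(camera, name): "pixels" (420x560 bool, what is visible of it) and "point" ([column, row] in pixels, amid what is visible of it).
The state is a dict: "clock": time; "joints": joint angles; "qd": joint speeds; "effort": joint torques, N m; "eef_pos": TCP position; "eef_rot": TCP orientation; "wrist_force": force on the tool from outside, world axes, zero at the start; "moment": the same for the moment, N m; "finger_gap": finger opening in mm.
Only numpy, scipy, OpenCV 4.12 (cv2) and the standard library are available. Lean on these libraries where they do the work, as an engineer would, in place of code of your own. Each camera call takes 0.05 s, during which the arm holds its last target.

## Task

The pulley of the polishing lathe is clamped in the bench vice with its bore upward. Take the keyed spindle out of the wooden stand, push its shank down into the bore, turning it until the key slips into the keyway, and keep pushing against the spring inside until the collar sits down on the pulley. Finish while still gripping it and pressing it fully home, so that I can tighten the grub screws; leave the plain spindle and the things lying about where they are.

Things in the scene. Friction and masses are not known exactly. Their poses are not given: they have to be found in the camera images.
- spindle: Steel polishing spindle, 120 mm tall, upright in one hole of the stand, 0.14 to 0.23 kg. Origin: centre of the lower tip; z up its axis; the key is on its -x side, within 0.7 rad of world -x at the start. From the tip up: round shank 16 mm wide, 50 mm long (tip bevelled 2.5 mm); collar 30 mm wide to 56 mm; neck 19 mm; body with spanner flats 62 to 96 mm; tapered threaded point to 120 mm
- spindle_grip (a point): Place to grip, on the spindle's axis 82 mm above its tip: the body, 26 mm wide, has two spanner flats here, 20 mm apart, facing the spindle's +y and -y, each 17 mm wide and 34 mm tall
- spindle_key (a point): Lower end of the key, 20 mm above the tip and 8 mm from the axis. The key sticks out of the shank on its -x side from 20 to 48 mm above the tip, 6 mm wide, reaching 11.5 mm from the axis, its lowest 3 mm tapering to 3.6 mm wide. Below it the shank is plain and round
- plain_spindle: The other spindle in the stand, 112 mm tall: same shank and collar but no key, a round knurled body of 22 mm and a thin straight threaded stub. Origin: centre of its lower tip. Leave it alone
- spindle_stand: Wooden block 64 x 170 x 36 mm, fixed, with two holes of 17.5 mm, 19 mm deep, at +50 and -50 mm on its y axis; the spindles stand in them, tips 17 mm above the bench; which is in which varies. Origin: centre of its underside
- pulley: Aluminium V-belt pulley 64 mm wide, 62 mm tall, its 36 mm boss clamped upright in the vice, fixed. Origin: centre of its underside, 72 mm above the bench; z up the bore. Bore 17.4 mm wide; keyway in it on the pulley's own -x side, 7.4 mm wide, out to 12.3 mm from the axis, open at the top, full depth. The key fits only with the x axes of spindle and pulley pointing the same way, 0.07 rad of play
- pulley_mouth (a point): Centre of the bore in the pulley's top face (boss of 36 mm), 62 mm above its origin, 134 mm above the bench. Misaligned, the key rests on this face with the shank's tip 20 mm below it; fully home, the collar sits on it with the tip 50 mm below it and the grip place 32 mm above it
- thrust_washer (a joint): How far (m) the spring-loaded washer in the bore is pressed: 0 at rest, 0.008 with the collar home. The shank's tip meets it 42 mm below the top face; the spring pushes back with 2.8 N there, 8.4 N at home, and lifts the spindle again if it is let go
- bench_vice: Blue-green bench vice, fixed, 100 mm high to the top of its jaws. Origin: on the bench, near the middle of its base; the jaws meet across its x axis and the pulley stands between them about 22 mm towards its -x side
- loupe: Folding loupe 69 mm long, lying on the bench; leave alone
- solder_tin: Round tin 49 mm wide and 20 mm high on the bench; leave alone
- ring_clamp: Waisted wooden ring clamp, 104 mm, lying on the bench; leave alone

How it is judged (in metres and radians):
On the way, in this order (a step that is already met when the one before it is completed fails the run):
1. the keyed spindle is lifted clear of the stand, in the gripper (height (world z) of spindle above 0.06 m and contact force between the fingers and spindle above 1 N), for 0.1 s.
2. the key is in the keyway: the shank is upright in the bore, its tip at least 28 mm deep (z of spindle in the frame of pulley_mouth below -0.028 m and horizontal distance between spindle and pulley below 0.003 m and angle between the z axis of spindle and the z axis of pulley, either way round below 0.1 rad), for 0.05 s.
At the end, for the whole second after the job is handed in: Key in the keyway (x axes within 0.15 rad), spindle upright within 0.06 rad and centred within 3 mm, collar within 1.5 mm of the top face, washer pressed at least 6.5 mm; still in the fingers (over 2 N), pressing on the pulley with over 5 N, at rest (z of spindle in the frame of pulley_mouth below -0.0485 m and value of joint thrust_washer above 0.0065 m and horizontal distance between spindle and pulley below 0.003 m and angle between the z axis of spindle and the z axis of pulley, either way round below 0.06 rad and angle between the x axis of spindle and the x axis of pulley, either way round below 0.15 rad and contact force between spindle and pulley above 5 N and contact force between the fingers and spindle above 2 N and linear speed of spindle below 0.02 m/s); the arm keeps its last pose, push and grip.
It fails at once if the plain spindle is moved by more than 2 cm (distance of plain_spindle from where it was at the start of the episode above 0.02 m).
It fails at once if the loupe, the round tin or the ring clamp is moved by more than 3 cm (distance of any of loupe, solder_tin, ring_clamp from where it was at the start of the episode above 0.03 m).
It also fails if it takes over 38 s, if anything falls off the work surface, if the arm or the gripper's body presses on something with over 40 N, if the wrist force passes 120 N, or if a joint passes its speed limit or range.

## Working session

There is one attempt and no reset: what is moved stays moved. The work goes in short steps, Python scripts to look and compute and a shell command to move; the robot and the scene stay as the last step left them, time stands still between calls to the robot, and variables do not carry over. Pictures are saved under pics/ and viewed, and the job is handed in when it is done.

```bash
mkdir -p pics; cat > h.py <<'E'
import numpy as np, cv2, json
from cell import manip, cams, models
def shot(n,tag):
    c=cams.camera(n); cv2.imwrite(f'pics/{tag}.png',c['frame'][:,:,::-1]); np.savez(f'pics/{tag}.npz',K=c['K'],pose=c['pose']); return c
def proj(c,P):
    T=np.linalg.inv(c['pose']); p=(T[:3,:3]@np.array(P).T).T+T[:3,3]; u=(c['K']@p.T).T; return u[:,:2]/u[:,2:]
def ray(c,uv):
    d=c['pose'][:3,:3]@np.linalg.inv(c['K'])@np.array([uv[0],uv[1],1.]); return c['pose'][:3,3],d/np.linalg.norm(d)
def atz(c,uv,z):
    o,d=ray(c,uv); return o+d*(z-o[2])/d[2]
E
python3 - <<'E'
from h import *
s=manip.read_state(); print({k:np.round(v,3).tolist() for k,v in s.items()})
for n in ['side','top','wrist']:
    c=shot(n,n+'0'); print(n,np.round(c['K'],1).tolist(),np.round(c['pose'],3).tolist())
    for o in ['spindle','plain_spindle','pulley','spindle_stand','spindle_key','spindle_grip','pulley_mouth']:
        try:
            r=models.regions_of(n,o)
            print(n,o,[(round(q['score'],2),np.round(q['point']).tolist(),int(q['pixels'].sum())) for q in r[:3]])
        except Exception as e: print(n,o,e)
print(manip.read_state()['clock'])
E
```

```text
{'clock': 0.0, 'joints': [1.261, 0.3, 1.522, 0.0, 1.321, -0.067], 'qd': [0.0, -0.001, 0.0, 0.001, 0.0, -0.0], 'effort': [0.0, -53.18, -35.275, 0.071, 0.024, -0.0], 'eef_pos': [132.165, 533.619, 212.892], 'eef_rot': [-3.14, -0.0, 2.899], 'wrist_force': [-0.012, 0.577, 0.167], 'moment': [-0.021, 0.035, 0.002], 'finger_gap': 94.31}
side [[426.9, 0.0, 278.6], [0.0, 426.9, 208.6], [0.0, 0.0, 1.0]] [[1.0, 0.013, -0.013, 545.164], [0.019, -0.656, 0.754, -919.494], [0.002, -0.754, -0.657, 684.074], [0.0, 0.0, 0.0, 1.0]]
side spindle [(0.6, [213.0, 244.0], 446)]
side plain_spindle [(0.85, [262.0, 227.0], 308), (0.2, [317.0, 180.0], 2272)]
side pulley [(0.98, [312.0, 142.0], 508)]
side spindle_stand [(0.74, [240.0, 261.0], 2469), (0.7, [262.0, 229.0], 377)]
side spindle_key [(0.81, [218.0, 244.0], 431)]
side spindle_grip [(0.91, [216.0, 245.0], 449), (0.66, [263.0, 229.0], 345)]
side pulley_mouth [(0.63, [311.0, 149.0], 528), (0.42, [262.0, 228.0], 378)]
top [[465.1, 0.0, 278.2], [0.0, 465.1, 210.1], [0.0, 0.0, 1.0]] [[0.002, -0.996, 0.09, 440.682], [-1.0, -0.001, 0.008, -243.533], [-0.008, -0.09, -0.996, 1087.081], [0.0, 0.0, 0.0, 1.0]]
top spindle [(0.48, [325.0, 264.0], 170), (0.44, [203.0, 173.0], 2305)]
top plain_spindle [(0.67, [302.0, 224.0], 125)]
top pulley [(0.6, [181.0, 170.0], 827)]
top spindle_stand [(0.91, [312.0, 246.0], 1809)]
top spindle_key [(0.42, [327.0, 264.0], 147)]
top spindle_grip [(0.66, [328.0, 264.0], 144), (0.65, [299.0, 134.0], 316), (0.38, [184.0, 169.0], 798)]
top pulley_mouth [(0.8, [179.0, 169.0], 740)]
wrist [[341.9, 0.0, 277.5], [0.0, 341.9, 212.1], [0.0, 0.0, 1.0]] [[0.24, 0.93, 0.278, 50.449], [0.971, -0.23, -0.068, 553.811], [0.001, 0.286, -0.958, 383.817], [0.0, 0.0, 0.0, 1.0]]
wrist spindle []
wrist plain_spindle []
wrist pulley []
wrist spindle_stand []
wrist spindle_key []
wrist spindle_grip []
wrist pulley_mouth []
1.2
```

View pics/side0.png

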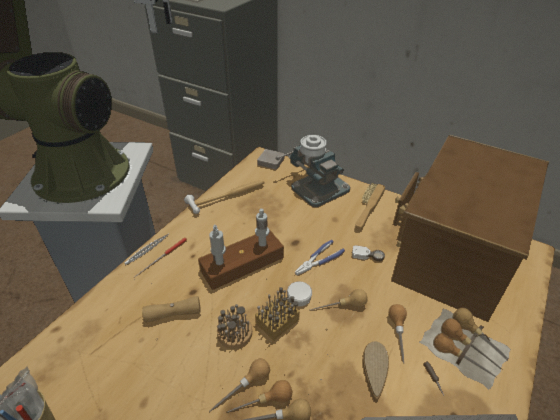

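View pics/top0.png

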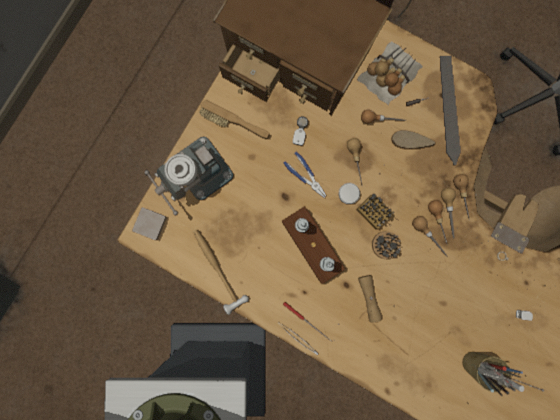

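```bash
python3 - <<'E'
import cv2,numpy as np
a=cv2.imread('pics/side0.png')[170:290,180:300]; b=cv2.imread('pics/side0.png')[100:220,260:380]
c=cv2.imread('pics/top0.png')[200:290,270:360];d=cv2.imread('pics/top0.png')[125:215,140:230]
f=lambda x:cv2.resize(x,(390,290) if 0 else (290,290),interpolation=cv2.INTER_CUBIC)
cv2.imwrite('pics/crop0.png',np.vstack([np.hstack([f(a),f(b)]),np.hstack([f(c),f(d)])]))
E
```

```text
(no output)
```

View pics/crop0.png

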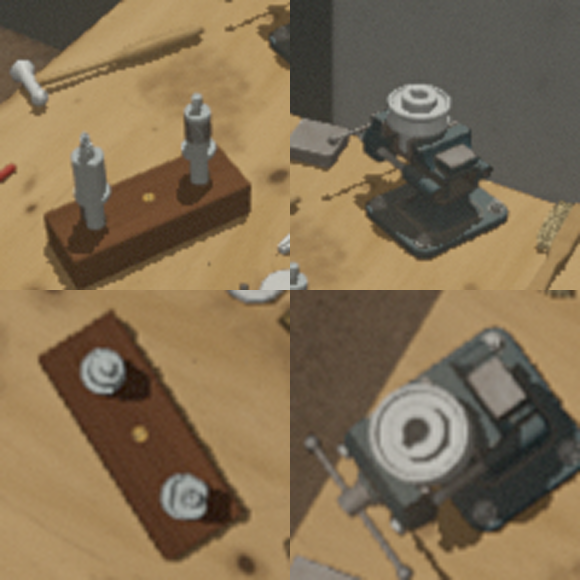

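```bash
python3 - <<'E'
from h import *
t=dict(np.load('pics/top0.npz')); s=dict(np.load('pics/side0.npz')); w=dict(np.load('pics/wrist0.npz'))
print('mouth top',atz(t,(181,169.5),134),'side',atz(s,(313,140),134))
print('keyed top tip',atz(t,(327.5,264),125),'plain',atz(t,(302,224.5),120))
print('stand ctr',atz(t,(313.5,244.5),36), 'side axes',atz(s,(217,245),80),atz(s,(262,229),80))
for a in [(282,220),(305,207),(346,267),(323,284)]: print(atz(t,a,36))
# line for side hull: triangulate keyed tip
def tri(a,b):
    (o1,d1),(o2,d2)=ray(t,a),ray(s,b)
    k=np.linalg.lstsq(np.c_[d1,-d2],o2-o1,rcond=None)[0]; p,q=o1+d1*k[0],o2+d2*k[1]; print((p+q)/2,np.linalg.norm(p-q))
tri((327.5,264.5),(215,227)); tri((301.5,223.5),(261.5,210)); tri((180.5,169.5),(313,140))
from scipy.spatial.transform import Rotation as R
S=manip.read_state(); r=R.from_euler('xyz',S['eef_rot']).as_matrix()
print('cam in tcp',r.T@(w['pose'][:3,3]-S['eef_pos']), np.round(r.T@w['pose'][:3,:3],3), np.round(r,3))
E
```

```text
mouth top [611.31777545 -33.24600157 134.        ] side [612.31263638 -34.40346327 134.        ]
keyed top tip [ 416.58365344 -336.6705876   125.        ] plain [ 498.0362318  -284.77817662  120.        ]
stand ctr [ 457.94121755 -314.12168035   36.        ] side axes [ 414.27538833 -336.84104953   80.        ] [ 500.3906569  -289.75520768   80.        ]
[ 513.16816983 -243.11961248   36.        ]
[ 542.78804428 -295.28222184   36.        ]
[ 407.75013329 -386.66545336   36.        ]
[ 369.91630832 -334.88831885   36.        ]
[ 415.30411027 -336.40681809  128.30516995] 0.7024893286798394
[ 499.97573996 -283.46505557  126.06162952] 0.4609817930443453
[612.07619126 -31.78823289 132.28146216] 0.8884544374518268
cam in tcp [  84.17009502   -0.28634326 -170.37095673] [[ 0.    -0.958 -0.286]
 [ 1.    -0.     0.001]
 [-0.001 -0.286  0.958]] [[-0.971  0.24   0.   ]
 [ 0.24   0.971  0.   ]
 [-0.     0.    -1.   ]]
```

View pics/wrist0.png

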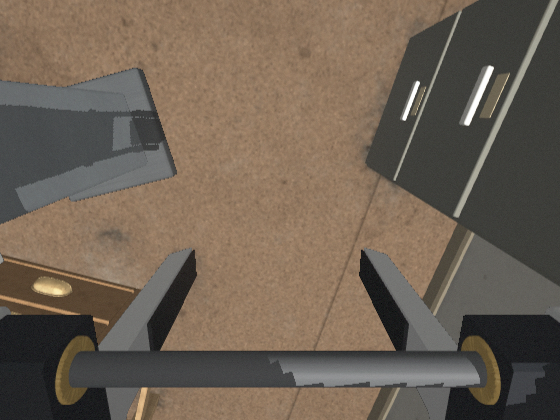

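Keyed spindle is the near one (top 327,264 / side 217,245), plain one at (302,224), pulley at (181,170). I'll move the wrist camera over the pulley.

```bash
cat > go.py <<'E'
import sys
from h import *
from scipy.spatial.transform import Rotation as R
def rowto(P,yaw,base=None):
    S=manip.read_state(); r=R.from_euler('xyz',S['eef_rot']).as_matrix()
    t=r.T@(np.array(P)-np.array(S['eef_pos'])); psi=np.arctan2(r[1,0],r[0,0])
    roll=-(yaw-psi); 
    print('row',np.round(t/10,2).tolist(),'roll',round((roll+np.pi)%(2*np.pi)-np.pi,3),'| clk',round(S['clock'],2),'pos',np.round(S['eef_pos'],1).tolist(),'yaw',round(psi,3),'q',np.round(S['joints'],2).tolist(),'F',np.round(S['wrist_force'],1).tolist(),'gap',round(S['finger_gap'],1))
if __name__=='__main__': rowto([float(a) for a in sys.argv[1:4]],float(sys.argv[4]))
E
python3 -m pendant '[[[-51.9,-45.5,0,2.9],[-51.9,-45.5,0,2.9],[-51.9,-45.5,0,2.9],[-51.9,-45.5,0,2.9],[-51.9,-45.5,0,2.9]]]'; python3 go.py 527 -33 205 0
```

```text
clock: 1.7
eef_pos: [275.7, 327.0, 213.6]
eef_rot: [3.141, -0.0, 2.143]
wrist_force: [0.3, 0.3, -0.1]
finger_gap: 93.7
row [-43.87, 1.63, 0.86] roll 2.143 | clk 1.7 pos [275.7, 327.0, 213.6] yaw 2.143 q [0.78, 0.02, 1.84, -0.0, 1.28, 0.21] F [0.3, 0.3, -0.1] gap 93.7
```

```bash
python3 -m pendant '[[[-43.9,1.6,0.8,2.14],[-43.9,1.6,0.8,2.14],[-43.9,1.6,0.8,2.14],[-43.9,1.6,0.8,2.14],[-43.9,1.6,0.8,2.14]]]' >/dev/null; python3 go.py 527 -33 205 0
```

```text
row [-13.41, 13.28, 0.43] roll 1.393 | clk 2.2 pos [420.0, 122.5, 209.2] yaw 1.393 q [0.2, 0.05, 1.83, 0.0, 1.27, 0.38] F [0.0, -0.2, -0.6] gap 93.9
```

```bash
python3 -m pendant '[[[-13.4,13.3,0.4,1.4],[-13.4,13.3,0.4,1.4],[-13.4,13.3,0.4,1.4],[-13.4,13.3,0.4,1.4],[-13.4,13.3,0.4,1.4]]]' >/dev/null; python3 go.py 527 -33 205 0
python3 - <<'E'
from h import *
c=shot('wrist','w1'); 
for o in ['pulley','pulley_mouth']:
    print(o,[(round(q['score'],2),np.round(q['point']).tolist(),int(q['pixels'].sum())) for q in models.regions_of('wrist',o)[:3]])
print(proj(c,[[611.5,-33,134]]))
E
```

```text
row [-0.09, -0.17, -0.08] roll 0.639 | clk 2.7 pos [528.7, -33.8, 204.2] yaw 0.639 q [-0.13, 0.26, 1.59, -0.0, 1.29, 0.8] F [-0.0, 0.5, 0.3] gap 94.0
pulley [(0.6, [343.0, 128.0], 6718)]
pulley_mouth [(0.71, [345.0, 125.0], 6761)]
[[348.72618168 135.08464753]]
```

View pics/w1.png

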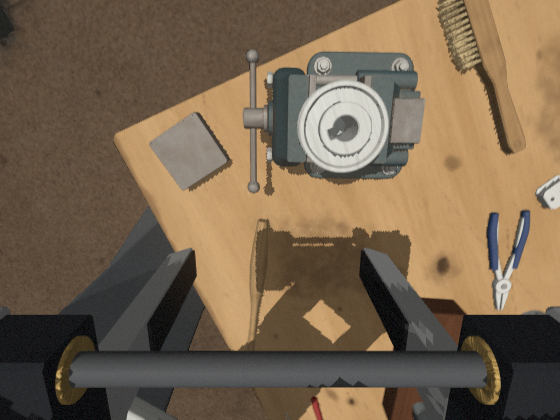

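```bash
python3 - <<'E'
import cv2
a=cv2.imread('pics/w1.png')[70:185,285:400]; cv2.imwrite('pics/w1c.png',cv2.resize(a,None,fx=5,fy=5,interpolation=cv2.INTER_CUBIC))
E
```

```text
(no output)
```

View pics/w1c.png

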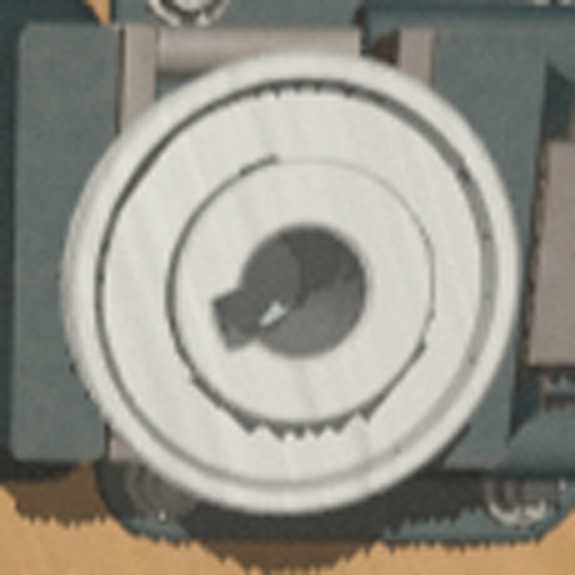

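```bash
python3 - <<'E'
from h import *
c=dict(np.load('pics/w1.npz'))
f=lambda x,y: (285+(x+.5)/5-.5,70+(y+.5)/5-.5)
m=atz(c,f(305,290),134); k=atz(c,f(222.5,325),134); d=m-k; print(m,k,np.linalg.norm(d),np.arctan2(d[1],d[0]))
a=atz(c,f(213,300),134);b=atz(c,f(232,350),134); e=a-b; print(np.linalg.norm(e),np.arctan2(-e[0],e[1]), np.arctan2(e[0],-e[1]))
b=atz(c,f(305,290),134)
b1=atz(c,f(302,290),134); print(b1, atz(c,f(250,265),134))
print(c['pose'])
E
```

```text
[614.06292511 -28.0625649  134.        ] [603.7036674  -21.96328727 134.        ] 12.021456140266695 -0.5321253435057927
7.318967335620874 -0.5240178547748734 2.61757479881492
[613.81835162 -27.73346111 134.        ] [612.13984673 -19.92900678 134.        ]
[[ 5.96445456e-01 -7.69014417e-01 -2.29934002e-01  5.95587068e+02]
 [-8.02653231e-01 -5.71726785e-01 -1.69930203e-01  1.59977244e+01]
 [-7.80651706e-04  2.85911367e-01 -9.58255749e-01  3.74503665e+02]
 [ 0.00000000e+00  0.00000000e+00  0.00000000e+00  1.00000000e+00]]
```

Keyway points to world (-0.86,+0.5): pulley yaw ≈ -0.53, mouth ≈ (613,-28), seen at pixel (346,128) in the wrist picture. Next, a view of the spindle.

```bash
python3 go.py 340 -337 235 0.1
```

```text
row [-33.48, 13.03, -3.02] roll 0.552 | clk 2.85 pos [527.2, -30.4, 204.7] yaw 0.652 q [-0.13, 0.26, 1.59, 0.0, 1.29, 0.79] F [0.9, -0.3, 0.1] gap 94.0
```

```bash
python3 -m pendant '[[[-33.5,13.0,-3,0.55],[-33.5,13.0,-3,0.55],[-33.5,13.0,-3,0.55],[-33.5,13.0,-3,0.55],[-33.5,13.0,-3,0.55]]]' >/dev/null; python3 go.py 340 -337 235 0.1
```

```text
row [-6.48, 8.79, -0.87] roll 0.002 | clk 3.35 pos [395.5, -243.0, 226.3] yaw 0.102 q [-0.63, 0.1, 1.74, 0.0, 1.31, 0.84] F [0.1, 0.7, -0.2] gap 94.0
```

```bash
python3 -m pendant '[[[-6.5,8.8,-0.9,0],[-6.5,8.8,-0.9,0],[-6.5,8.8,-0.9,0],[-6.5,8.8,-0.9,0]]]' >/dev/null; python3 go.py 340 -337 235 0.1
python3 - <<'E'
from h import *
c=shot('wrist','w2'); 
for o in ['spindle','spindle_grip']:
    print(o,[(round(q['score'],2),np.round(q['point']).tolist(),int(q['pixels'].sum())) for q in models.regions_of('wrist',o)[:3]])
u=proj(c,[[415.5,-336.5,137],[415.5,-336.5,36]]);print(u)
import sys
x,y=(u[0]).astype(int); a=c['frame'][:,:,::-1][max(0,y-75):y+75,x-75:x+75]; print(max(0,y-75),x-75)
cv2.imwrite('pics/w2c.png',cv2.resize(a,None,fx=4,fy=4,interpolation=cv2.INTER_CUBIC))
E
```

```text
row [-0.03, 0.02, -0.01] roll 0.001 | clk 3.75 pos [340.3, -336.8, 234.9] yaw 0.101 q [-0.86, 0.12, 1.69, 0.0, 1.33, 0.61] F [0.8, 1.4, -0.3] gap 93.6
spindle [(0.56, [289.0, 120.0], 905)]
spindle_grip [(0.63, [289.0, 118.0], 825)]
[[287.28367233 121.70748272]
 [284.6980422  118.59850506]]
46 212
```

View pics/w2.png

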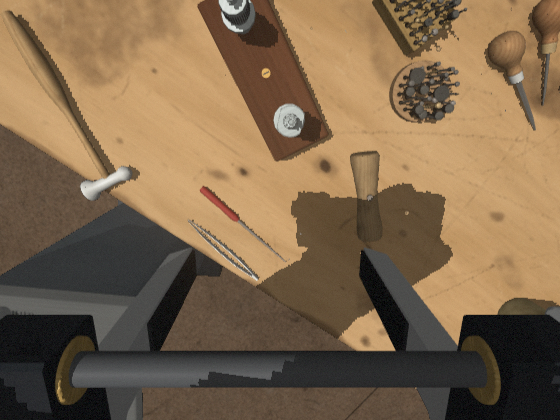

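View pics/w2c.png

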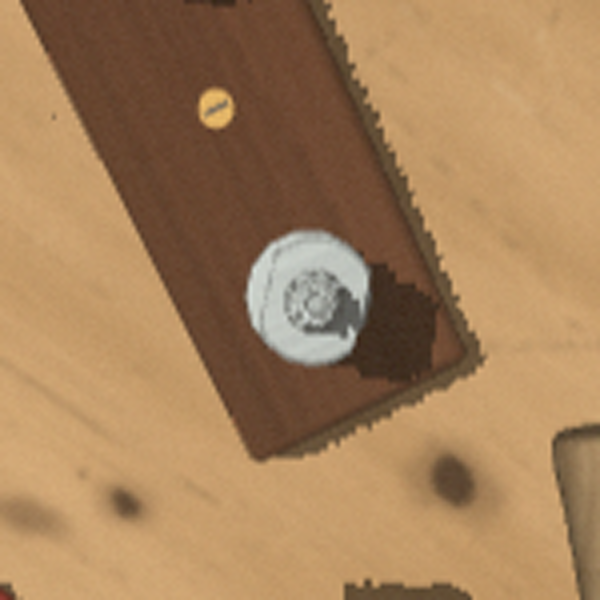

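```bash
python3 - <<'E'
import cv2,numpy as np
a=cv2.imread('pics/w2.png')[98:143,266:311].astype(float); a=np.clip((a-110)*1.9,0,255).astype(np.uint8)
cv2.imwrite('pics/w2d.png',cv2.resize(a,None,fx=13,fy=13,interpolation=cv2.INTER_CUBIC))
E
```

```text
(no output)
```

View pics/w2d.png

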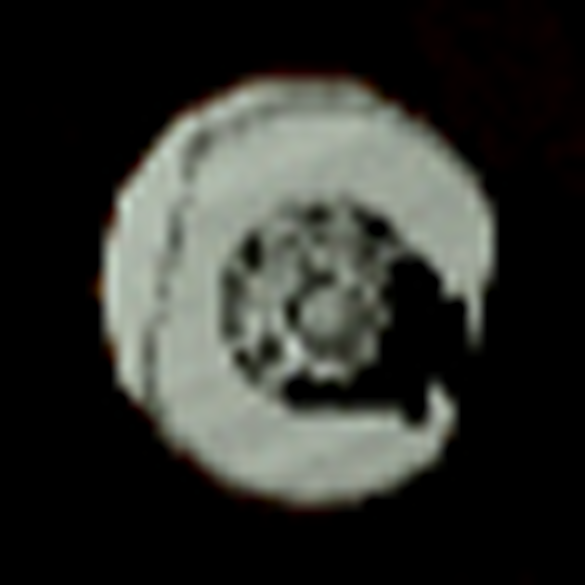

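```bash
python3 - <<'E'
from h import *
c=dict(np.load('pics/w2.npz'))
f=lambda x,y: (266+(x+.5)/13-.5,98+(y+.5)/13-.5)
a=atz(c,f(195,148),113);b=atz(c,f(151,402),113);d=a-b
print(a,b,np.linalg.norm(d),np.arctan2(d[1],d[0])); u=d/np.linalg.norm(d); n=np.array([-u[1],u[0],0])
print('axis from flat',(a+b)/2-10*n,(a+b)/2+10*n)
print('tip',atz(c,f(325,310),137),'collar',atz(c,f(298,290),73), 'stand at',atz(c,f(298,290),36))
E
```

```text
[ 424.32703606 -330.62448136  113.        ] [ 408.57723772 -329.43158289  113.        ] 15.794909129981285 -0.07559621983780045
axis from flat [ 415.69689452 -339.99947179  113.        ] [ 417.20737927 -320.05659246  113.        ]
tip [ 415.98435759 -338.93082896  137.        ] collar [ 415.48935217 -339.33038368   73.        ] stand at [ 414.64722157 -340.53926115   36.        ]
```

```bash
python3 go.py 415.8 -339 175 -0.076
```

```text
row [7.35, 1.14, 5.97] roll 0.178 | clk 3.9 pos [341.5, -335.1, 234.7] yaw 0.102 q [-0.85, 0.12, 1.69, 0.0, 1.33, 0.62] F [0.3, 0.1, 0.7] gap 94.1
```

```bash
python3 -m pendant '[[[7.4,1.05,6,0.18],[7.4,1.05,6,0.18],[7.4,1.05,6,0.18],[7.4,1.05,6,0.18]]]' 0.1 >/dev/null; python3 go.py 415.8 -339 88 -0.076
python3 - <<'E'
from h import *
c=shot('wrist','w3'); 
cv2.imwrite('pics/w3c.png',cv2.resize(c['frame'][200:360,180:380,::-1],None,fx=4,fy=3.75,interpolation=cv2.INTER_CUBIC))
E
python3 go.py 415.8 -339 88 -0.076
```

```text
row [-0.01, 0.11, 8.6] roll -0.001 | clk 4.3 pos [416.1, -338.0, 174.0] yaw -0.077 q [-0.75, 0.31, 1.61, -0.0, 1.23, 0.9] F [-0.1, -0.3, 0.3] gap 65.5
row [0.0, 0.03, 8.72] roll -0.002 | clk 4.35 pos [415.8, -338.7, 175.2] yaw -0.078 q [-0.75, 0.3, 1.61, -0.0, 1.23, 0.9] F [-0.5, -0.4, 0.8] gap 61.6
```

View pics/w3c.png

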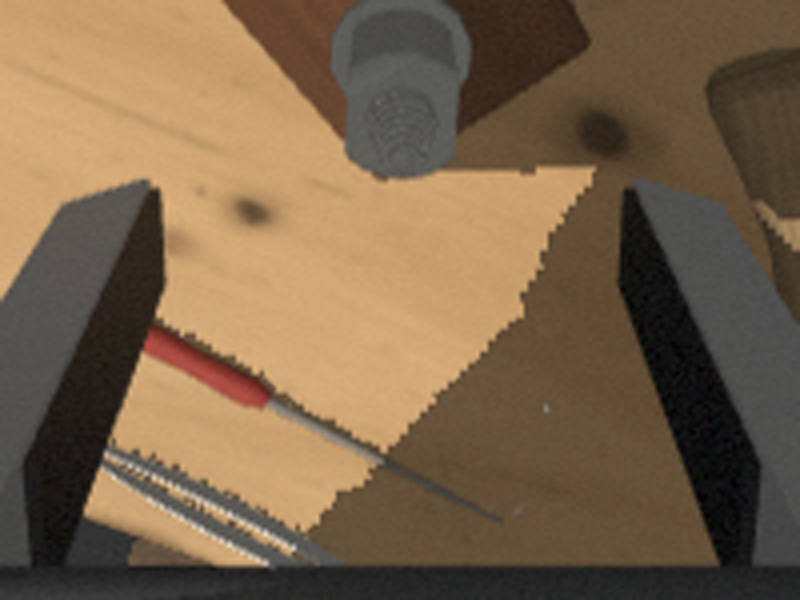

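```bash
python3 - <<'E'
from h import *
c=dict(np.load('pics/w3.npz'))
print(atz(c,(280.5,241),137),atz(c,(280,228),113), proj(c,[[415.8,-339,137]]))
E
```

```text
[ 417.77030816 -340.10070613  137.        ] [ 418.29184758 -339.93004766  113.        ] [[279.03865002 243.9365846 ]]
```

```bash
python3 -m pendant '[[[0.1,0.1,4.5,0],[0.1,0.1,8.7,0],[0.1,0.1,8.7,0],[0.1,0.1,8.7,0]]]' ; python3 -m pendant '[[[0,0,0,0],[0,0,0,0],[0,0,0,0],[0,0,0,0],[0,0,0,0]]]' -1 30;  python3 -m pendant '[[[0,0,0,0],[0,0,0,0]]]'; python3 go.py 415.8 -339 88 -0.076
python3 - <<'E'
from h import *
c=shot('wrist','w4'); 
cv2.imwrite('pics/w4c.png',cv2.resize(c['frame'][180:340,180:380,::-1],None,fx=4,fy=3.75,interpolation=cv2.INTER_CUBIC))
E
```

```text
clock: 4.75
eef_pos: [416.5, -341.0, 89.7]
eef_rot: [3.141, -0.001, -0.081]
wrist_force: [0.8, -0.2, 1.3]
finger_gap: 51.8
clock: 5.25
eef_pos: [416.4, -340.7, 88.2]
eef_rot: [3.141, -0.001, -0.081]
wrist_force: [-1.3, 0.8, 3.5]
finger_gap: 20.0
clock: 5.45
eef_pos: [416.5, -340.8, 88.2]
eef_rot: [3.141, -0.0, -0.081]
wrist_force: [-0.8, 1.5, 6.3]
finger_gap: 19.7
row [-0.08, -0.17, 0.02] roll -0.005 | clk 5.45 pos [416.5, -340.8, 88.2] yaw -0.081 q [-0.75, 0.41, 1.68, 0.0, 1.05, 0.9] F [-0.8, 1.5, 6.3] gap 19.7
```

View pics/w4c.png

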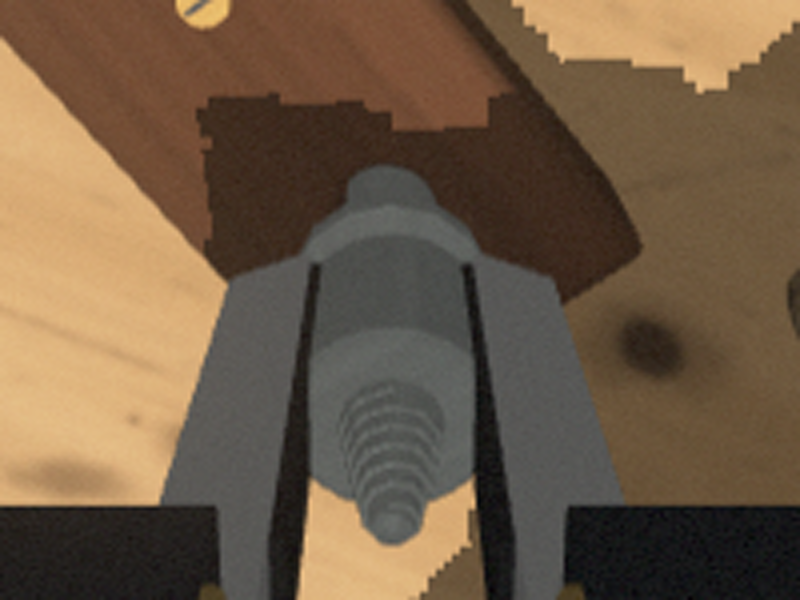

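```bash
python3 -m pendant '[[[0,0,-3,0],[0,0,-7,0],[0,0,-11,0],[0,0,-15,0],[0,0,-15,0]]]' -1 60; python3 go.py 613 -28 238 -0.53
```

```text
clock: 6.0
eef_pos: [417.4, -341.8, 242.9]
eef_rot: [3.136, -0.006, -0.081]
wrist_force: [-0.3, -0.3, -1.3]
finger_gap: 19.7
row [16.95, -32.86, 0.43] roll 0.449 | clk 6.0 pos [417.4, -341.8, 242.9] yaw -0.081 q [-0.75, 0.25, 1.52, -0.0, 1.37, 0.9] F [-0.3, -0.3, -1.3] gap 19.7
```

```bash
python3 -m pendant '[[[16.9,-32.8,0.4,0.45],[16.9,-32.8,0.4,0.45],[16.9,-32.8,0.4,0.45],[16.9,-32.8,0.4,0.45],[16.9,-32.8,0.4,0.45]]]'; python3 go.py 613 -28 238 -0.53
```

```text
clock: 6.5
eef_pos: [541.5, -139.0, 234.1]
eef_rot: [3.141, 0.001, -0.533]
wrist_force: [0.4, -0.9, -2.2]
finger_gap: 20.0
row [0.51, -13.2, -0.4] roll -0.003 | clk 6.5 pos [541.5, -139.0, 234.1] yaw -0.533 q [-0.32, 0.31, 1.46, -0.0, 1.37, 1.79] F [0.4, -0.9, -2.2] gap 20.0
```

```bash
python3 -m pendant '[[[0.5,-13.2,-0.3,0],[0.5,-13.2,-0.3,0],[0.5,-13.2,-0.3,0],[0.5,-13.2,-0.3,0],[0.5,-13.2,-0.3,0]]]'; 
python3 - <<'E'
from h import *
for n in ['wrist','side','top']: c=shot(n,n+'5')
a=cv2.imread('pics/wrist5.png')[120:320,160:400]; cv2.imwrite('pics/w5c.png',cv2.resize(a,None,fx=3,fy=3,interpolation=cv2.INTER_CUBIC))
a=cv2.imread('pics/side5.png')[60:160,260:380]; b=cv2.imread('pics/top5.png')[120:220,120:240]
cv2.imwrite('pics/st5.png',cv2.resize(np.vstack([a,b]),None,fx=3,fy=3,interpolation=cv2.INTER_CUBIC))
E
python3 go.py 613 -28 238 -0.53
```

```text
clock: 7.0
eef_pos: [612.0, -29.2, 236.7]
eef_rot: [3.141, 0.002, -0.53]
wrist_force: [0.1, 0.2, -1.8]
finger_gap: 19.9
row [-0.03, -0.28, -0.01] roll -0.002 | clk 7.15 pos [611.8, -30.6, 237.9] yaw -0.532 q [-0.11, 0.43, 1.29, -0.0, 1.42, 1.99] F [0.1, -0.3, -2.1] gap 19.7
```

View pics/w5c.png

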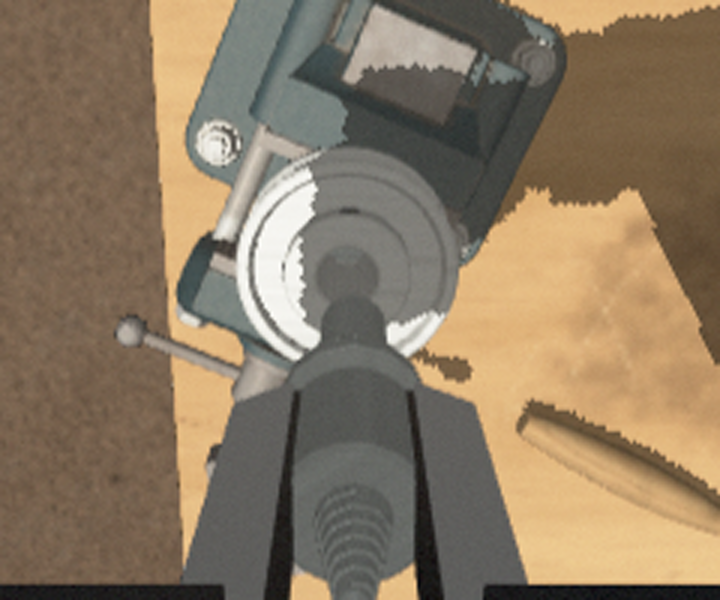

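View pics/st5.png

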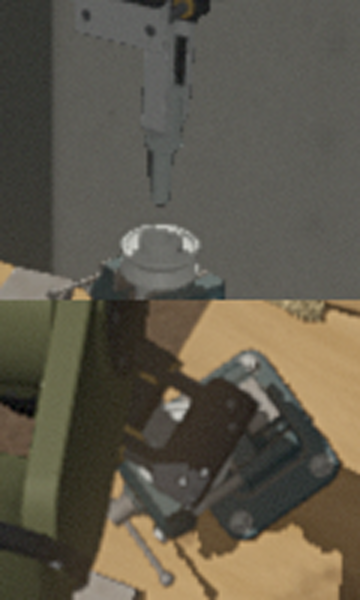

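```bash
python3 - <<'E'
from h import *
c=dict(np.load('pics/wrist5.npz'))
f=lambda x,y: (160+(x+.5)/3-.5,120+(y+.5)/3-.5)
m=atz(c,f(348,277),134)
for z in (165,167): print(z,proj(c,[[612.2,-30,z]]), )
# fit: project bore circle & shank circle for candidates
def circ(P,r): 
    t=np.linspace(0,2*np.pi,73); return np.c_[P[0]+r*np.cos(t),P[1]+r*np.sin(t),0*t+P[2]]
def box(P,r):
    u=(proj(c,circ(P,r))-[160,120])*3+1; return np.round([u[:,0].min(),u[:,0].max(),u[:,1].min(),u[:,1].max()],1)
print('m',m)
for P in (m,[613,-28,134],[612,-30,134]): print(box(P,8.7),box(P,18),box([P[0],P[1],134],32))
for P in ([612,-30,167],[612,-30,169.5],[612,-30,217]): print('sh',box(P,5.5),box(P,8),box(P,15))
s=dict(np.load('pics/side5.npz'))
print('side', proj(s,[[612,-30,167],[613,-28,134],[612,-30,134]])*3-[260*3,60*3])
img=cv2.imread('pics/wrist5.png');g=img[185:225,250:300].astype(float);g=np.clip((g-40)*2.5,0,255).astype(np.uint8)
cv2.imwrite('pics/w5d.png',cv2.resize(g,None,fx=13,fy=13,interpolation=cv2.INTER_CUBIC))
g=cv2.imread('pics/side5.png')[110:150,290:335]
cv2.imwrite('pics/s5d.png',cv2.resize(g,None,fx=13,fy=13,interpolation=cv2.INTER_CUBIC))
E
```

```text
165 [[277.96896738 225.39450937]]
167 [[277.97251964 226.2711931 ]]
m [614.13502844 -28.95600757 134.        ]
[316.7 379.3 246.7 306.7] [283.2 412.8 213.8 337.9] [232.9 463.2 163.  383.8]
[315.8 378.4 251.9 311.7] [282.4 411.8 219.  342.8] [232.1 462.1 168.4 388.6]
[323.9 386.4 251.4 311.2] [290.4 419.8 218.5 342.3] [240.1 470.2 167.9 388.1]
sh [333.1 377.6 299.3 341.4] [323.  387.7 289.6 350.8] [294.7 416.  262.2 376.8]
sh [332.9 377.8 302.5 344.9] [322.7 388.  292.7 354.4] [294.1 416.6 265.  380.7]
sh [328.4 383.1 376.8 427.3] [315.9 395.6 365.1 438.6] [281.  430.5 331.9 469.8]
side [[160.64464653 201.01072867]
 [159.51861052 235.75932135]
 [158.38097248 237.06860905]]
```

View pics/w5d.png

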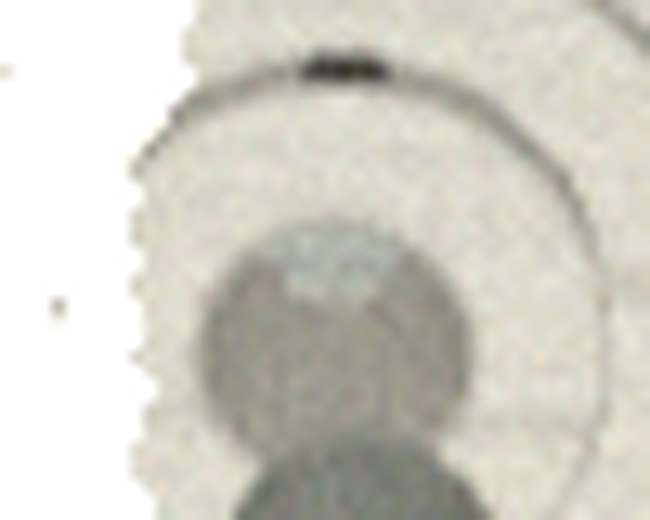

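View pics/s5d.png

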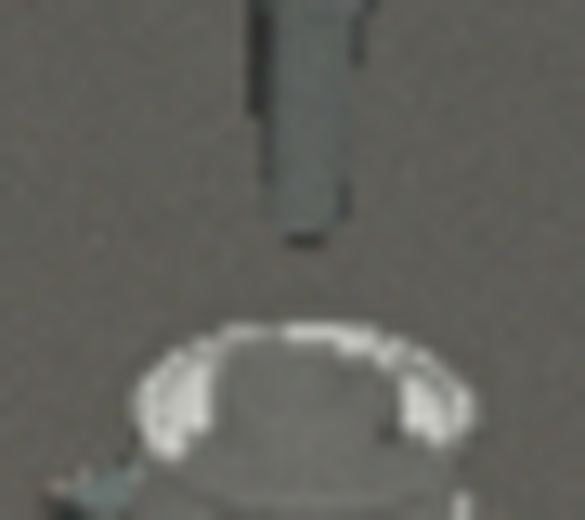

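Wrist view: bore centre at (275.8,211.6), shank tip ~2 mm off in the tool plane. Correct and lower, then look again.

```bash
python3 -m pendant '[[[0.2,-0.17,1,0],[0.2,-0.17,2.3,0],[0.2,-0.17,2.3,0],[0.2,-0.17,2.3,0]]]'; 
python3 - <<'E'
from h import *
for n in ['wrist','side']: c=shot(n,n+'6')
img=cv2.imread('pics/wrist6.png');g=img[185:235,250:305].astype(float);g=np.clip((g-40)*2.3,0,255).astype(np.uint8)
a=cv2.resize(g,(550,500),interpolation=cv2.INTER_CUBIC)
g=cv2.imread('pics/side6.png')[105:155,300:325]
cv2.imwrite('pics/ws6.png',np.hstack([a,cv2.resize(g,(250,500),interpolation=cv2.INTER_CUBIC)]))
E
python3 go.py 613 -28 238 -0.53
```

```text
clock: 7.55
eef_pos: [614.6, -29.3, 214.6]
eef_rot: [3.141, 0.001, -0.531]
wrist_force: [0.8, 0.5, -1.5]
finger_gap: 19.6
row [-0.23, -0.0, -2.26] roll -0.001 | clk 7.65 pos [614.9, -29.2, 215.5] yaw -0.531 q [-0.11, 0.45, 1.32, 0.0, 1.38, 2.0] F [0.9, -0.1, -2.5] gap 19.7
```

View pics/ws6.png

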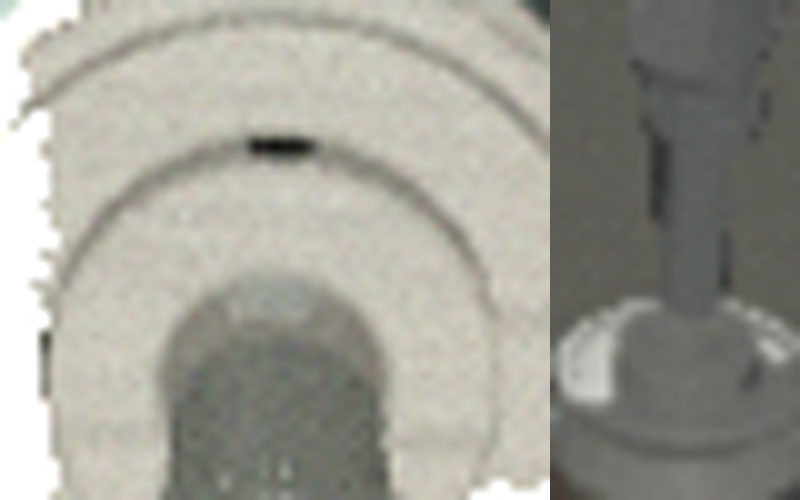

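```bash
python3 - <<'E'
from h import *
c=dict(np.load('pics/wrist6.npz'))
def box(P,r):
    t=np.linspace(0,2*np.pi,73); u=(proj(c,np.c_[P[0]+r*np.cos(t),P[1]+r*np.sin(t),0*t+P[2]])-[250,185])*10+4.5
    return np.round([u[:,0].min(),u[:,0].max(),u[:,1].min(),u[:,1].max()],0)
for P in ([614.4,-29.5],[615.3,-30],[614.7,-28.7]): print(box(P+[134],8.7),box(P+[134],18),box(P+[144],5.5),box(P+[146.5],8))
E
```

```text
[168. 393. 272. 486.] [ 48. 514. 155. 597.] [207. 354. 352. 492.] [172. 389. 330. 535.]
[168. 393. 259. 473.] [ 47. 514. 141. 584.] [206. 354. 339. 479.] [172. 389. 317. 522.]
[157. 382. 274. 487.] [ 37. 503. 156. 598.] [196. 343. 354. 494.] [161. 378. 332. 537.]
```

```bash
python3 -m pendant '[[[0.02,-0.05,0.4,0],[0.02,-0.05,0.8,0],[0.02,-0.05,1.2,0],[0.02,-0.05,1.6,0],[0.02,-0.05,1.6,0]]]'; python3 -m pendant '[[[0,0,0.4,0],[0,0,0.8,0],[0,0,1.0,0],[0,0,1.0,0]]]'
python3 go.py 613 -28 238 -0.53
```

```text
clock: 8.15
eef_pos: [615.0, -28.7, 198.4]
eef_rot: [3.141, 0.001, -0.531]
wrist_force: [-0.3, -0.5, -1.5]
finger_gap: 19.5
clock: 8.55
eef_pos: [615.2, -28.8, 188.7]
eef_rot: [3.141, 0.0, -0.531]
wrist_force: [-1.1, 0.0, -3.2]
finger_gap: 19.5
row [-0.23, 0.05, -4.93] roll -0.001 | clk 8.55 pos [615.2, -28.8, 188.7] yaw -0.531 q [-0.11, 0.47, 1.35, 0.0, 1.33, 2.0] F [-1.1, 0.0, -3.2] gap 19.5
```

```bash
python3 -m pendant '[[[0,0,0.2,0],[0,0,0.4,0],[0,0,0.6,0],[0,0,0.6,0]]]'
```

```text
clock: 8.95
eef_pos: [615.2, -28.8, 182.8]
eef_rot: [3.141, 0.0, -0.531]
wrist_force: [-1.7, 0.6, -2.0]
finger_gap: 19.6
```

```bash
python3 -m pendant '[[[0,0,0.3,0],[0,0,0.6,0],[0,0,0.9,0],[0,0,0.9,0]]]'
```

```text
clock: 9.35
eef_pos: [615.2, -28.8, 173.5]
eef_rot: [3.141, 0.0, -0.531]
wrist_force: [-2.2, 0.5, -2.1]
finger_gap: 20.0
```

```bash
python3 -m pendant '[[[0,0,0.3,0],[0,0,0.6,0],[0,0,0.9,0],[0,0,0.9,0]]]';python3 -m pendant '[[[0,0,0.2,0],[0,0,0.4,0],[0,0,0.6,0],[0,0,0.8,0],[0,0,0.8,0]]]'
```

```text
clock: 9.75
eef_pos: [615.2, -28.8, 164.5]
eef_rot: [3.141, 0.0, -0.531]
wrist_force: [-2.1, 0.9, -2.1]
finger_gap: 19.7
clock: 10.25
eef_pos: [615.3, -28.8, 157.6]
eef_rot: [-3.141, -0.0, -0.531]
wrist_force: [-4.7, -0.3, 4.0]
finger_gap: 19.5
```

```bash
python3 -m pendant '[[[-0.03,0.015,0.1,0],[-0.03,0.015,0.2,0],[-0.03,0.015,0.2,0]]]';python3 -m pendant '[[[0,0,0.05,0],[0,0,0.1,0],[0,0,0.1,0]]]'
```

```text
clock: 10.55
eef_pos: [615.2, -28.8, 156.0]
eef_rot: [-3.141, -0.001, -0.531]
wrist_force: [-3.4, 1.1, 5.9]
finger_gap: 19.8
clock: 10.85
eef_pos: [615.2, -28.8, 155.2]
eef_rot: [-3.141, -0.001, -0.531]
wrist_force: [-5.2, 0.9, 7.5]
finger_gap: 20.0
```

```bash
python3 -m pendant '[[[-0.03,0,0.05,0],[-0.03,0,0.1,0],[-0.03,0,0.1,0]]]';python3 -m pendant '[[[0,0,0.05,0],[0,0,0.1,0],[0,0,0.1,0]]]'
```

```text
clock: 11.15
eef_pos: [615.2, -28.8, 154.9]
eef_rot: [-3.141, -0.002, -0.531]
wrist_force: [-6.6, 0.0, 13.3]
finger_gap: 20.1
clock: 11.45
eef_pos: [615.2, -28.8, 154.9]
eef_rot: [-3.141, -0.003, -0.531]
wrist_force: [-10.7, 0.1, 21.0]
finger_gap: 19.3
```

```bash
python3 -m pendant '[[[0,0,0,0],[0,0,0,0],[0,0,0,0],[0,0,0,0],[0,0,0,0]]]'
python3 - <<'E'
from h import *
for n in ['wrist','side']: c=shot(n,n+'7')
a=cv2.resize(cv2.imread('pics/wrist7.png')[150:330,180:380],(500,450),interpolation=cv2.INTER_CUBIC)
g=cv2.imread('pics/side7.png')[80:170,285:345]
cv2.imwrite('pics/ws7.png',np.hstack([a,cv2.resize(g,(300,450),interpolation=cv2.INTER_CUBIC)]))
E
```

```text
clock: 11.95
eef_pos: [615.2, -28.7, 154.9]
eef_rot: [-3.141, -0.003, -0.531]
wrist_force: [-10.4, 0.5, 21.8]
finger_gap: 19.8
```

View pics/ws7.png

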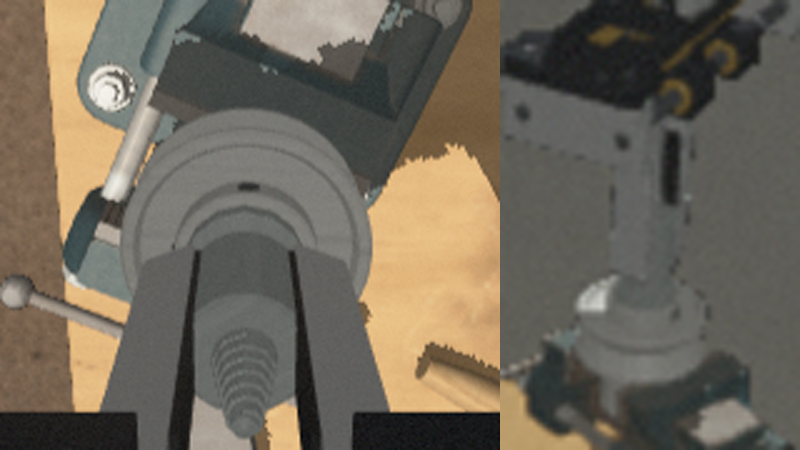

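The collar sits on the boss with no gap (wrist crop, around 250,225), the spindle is still between the pads, and the force is steady. Handing in.

```bash
python3 -c "
from cell import manip
print(manip.sign_off()); s=manip.read_state(); print(s['clock'],s['eef_pos'],s['wrist_force'],s['finger_gap'])"
```

```text
the job is handed in; nothing more can be done
None
the job is handed in; nothing more can be done
```

I gripped the keyed spindle on its flats, lifted it from the stand and turned it to match the keyway (pulley yaw about -0.53 rad). The key slid in without searching. I then pressed the spindle down against the spring until the collar seated, and handed the job in at about 12 s with the arm still gripping and pressing.

**Last checks**
- **Height:** the tool stopped at 154.9 mm, against 155.2 mm expected with the collar home, and stayed there as the push rose. The wrist picture shows the collar on the boss.
- **Push:** the upward force held steady at about 21–22 N, so after the 8.4 N spring roughly 14 N should be pressing on the pulley.
- **Grip:** the finger gap was 19.8 mm, which matches the 20 mm flats, at a commanded 60 N.
- **Tilt:** the tool was about 0.003 rad from vertical.

**Disagreements and limits**
- **Side force:** a sideways force of about 10 N along -x remained at the end. My small corrections did not remove it.
- **Mouth position:** my first estimates of the pulley mouth from the top and side cameras were about 5 mm off the wrist view. I used the wrist camera for the final alignment.
- **Not measured:** I had no direct reading of the washer travel or key angle. I infer both from the depth reached and the force. I also did not check afterwards that the plain spindle and the things on the bench had stayed put. All moves were planned clear of them.

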